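# Show an assembled gel cassette to the bench camera

## Robot

A 6-joint arm with a two-finger parallel gripper is mounted at the origin on a cart in front of the work surface, level with it; the furniture and walls round the work are solid. World frame = base frame: x ahead of the robot, y to its left, z up, the work surface at z = 0. Lengths are in mm, angles in degrees, forces in N, time in s.
With the tool pointing down it reaches from about 350 to 850 mm from the base axis. Payload 8.1 kg.
Tool frame: the origin (TCP) lies midway between the tips of the shut fingers; the grasp point (between the pads) lies 19 mm behind it (grip_point_offset is the distance from the TCP to the grasp point, in mm); z points along the fingers, y is the line along which they close (so a half turn about z gives the same grasp; the last joint's range is limited). The gripper opens to 85 mm and grips with 20 to 120 N. Pads are 22 mm wide; open, the fingers measure 114 mm over their backs; the gripper's body (76 mm by 85 mm) begins 54 mm behind the grasp point. The pads swing forward as they close: fully open they stand 13 mm farther back than shut.
Start: joints at [63.633, 7.471, 85.268, -0, 87.261, -4.893], TCP at [219.631, 558.361, 231.292] pointing down, gripper open.
Joint ranges: [-169.43, 169.43], [-51.17, 129.36], [1.28, 143.12], [-76.62, 256.62], [0, 156.53], [-152.29, 152.29]. Speed limits (degrees/s): [136.94, 136.94, 159.86, 180, 180, 180].

## Interface

Orientations are given as a 3x3 rotation matrix whose columns are the frame's x, y, z axes.
In Python, from bench import sense, get_image, camera_info, finish_job, grip_point_offset gives the robot as it stands.
- The arm moves only by the tool send_rows, never from a script. Its argument "moves" is a list of rows, each an object with "fingers": the opening, from 0 (shut) to 1 (fully open); "linear": the shift along the tool's x, y, z normalised to -1 to 1, where 1 is 0.1 m, a list of three; "twist": the turn about the tool's z normalised to -1 to 1, where 1 is pi rad. A call has 1 to 10 rows; each row shifts and turns the commanded pose from where the row before left it, along the tool's axes as they then stand; what a row does not reach is not made up. A row lasts 1/12 s, in which the tool goes at most 41.7 mm and 7.16 degrees, less where a joint would pass 70% of its speed; a pose out of reach is approached as far as the arm can. A call with a number of a shift or a turn outside -1 to 1 is refused whole. A call with a gripper value outside its range is refused whole. The fingers move at their own pace and stop on an object; "squeeze" is the grip in N (left out, the last holds). Time passes only in rows, so rows that do not move let the fingers close. It gives the time, the measured TCP pose, the force, the opening and the grip force at its end, in the units of the state.
- sense(): the state, without advancing time (a new reading comes with each control period).
- get_image(name): name is "scene" or "top" or "wrist"; returns the picture (480x640x3 uint8, red, green, blue); there is no depth.
- camera_info(name): a dict with "fx", "fy", "cx", "cy" (pixels), "extrinsics" (4x4, takes a point from camera to world coordinates). Camera axes: x right, y down, z forward; pixel columns grow to the right and rows downward; lengths in mm; the calibration is good to about 2 mm. A picture is of the moment at which its call begins: read the wrist's pose just before it. camera_info takes no time and is no camera call; for the wrist camera it gives the pose at the moment of the call.
- finish_job(): hands the job in; it is judged then, once.
The state is a dict: "time_s": time; "q": joint angles; "joint_velocities": joint speeds; "joint_torque": joint torques, N m; "ee_pos": TCP position; "tool_rot": TCP orientation; "wrist_force": force on the tool from outside, world axes, zero at the start; "wrist_torque": the same for the moment, N m; "gripper_width": finger opening in mm; "grip_force": force on a finger pad.
Only numpy, scipy, OpenCV 4.12 (cv2) and the standard library are available. Lean on these libraries where they do the work, as an engineer would, in place of code of your own. Each camera call takes 0.05 s, during which the arm holds its last target. There are 200 camera calls.

## Task

Before the gel is poured, the camera has to see that the glass cassette without a comb is put together square: swing back the wire bail that holds it down in the casting stand, draw the cassette straight up out of its side grooves, and hold it up between the bench camera and the light panel, midway between lens and panel, upright, centred on the lens both ways and with its glass face square to the camera. Finish holding it there, still in the gripper and touching nothing else; do not touch the camera or the light panel, and leave the other cassette, its bail and the other things on the desk as they are.

Things in the scene. Friction and masses are not known exactly. Their poses are not given: they have to be found in the camera images.
- casting_stand: grey two-bay gel casting stand fixed to the desk, 104 x 256 mm. Origin: centre of its underside; z up, -x its front (robot side), y along the row: bay centres at y = +58 (left) and -58 mm (right). In each bay a glass cassette stands on edge at x = 0 on a strip at z = 17 mm, its side edges in cheek grooves up to z = 70 mm (1.5 mm play); open before and behind. Ears at x = 16 to 32 mm reach z = 119
- bail_left (a joint): angle of the left (+y) bay's wire bail, an 88 mm wide U of 7 mm wire that lies over the cassette's top corners. 0 = shut and level; grows as its crossbar swings up and back, away from the robot; stop at 2.6 rad. Pivot line parallel to the stand's y at x = +24, z = 109 mm in the stand's frame. Turns easily (0.06 kg); falls to whichever side of upright it is left on
- bail_left_grip (a point): middle of the left bail's crossbar, a black sleeve 12 mm thick and 50 mm long, parallel to the stand's y, 62 mm from the pivot line; shut, it lies 38 mm in front of the cassette's plane at z = 109 mm with 28 mm free between it and the glass
- bail_right (a joint): angle of the same kind of bail over the right (-y) bay, with the same zero, direction and stop
- bail_right_grip (a point): middle of the black sleeve on the crossbar of the right bail, as for the left one
- cassette: the glass cassette WITHOUT a comb, to be shown: two glass plates with grey spacers at the side edges, 8 mm thick (its x), 100 wide (its y), 84 high (its z), 0.1 to 0.17 kg; the robot-side plate is 8 mm shorter at the top, the tall one has a white band along its top edge. Origin: centre of its lower edge. Starts in the left or the right bay, its x parallel to the stand's x
- cassette_mid (a point): centre of the comb-less cassette, 42 mm above its lower edge
- cassette_comb: the other cassette, of the same size, in the other bay, with a white comb (70 mm wide) standing 18 mm out of its top edge. Stays where it is with its bail shut. Origin: centre of its lower edge
- camera_station: inspection station fixed to the desk. Origin: centre of its underside; z up, y = lens axis. Base plate 80 x 320 x 10 mm; at its +y end a small black camera on a post (top at z = 138 mm, lens front at y = +110, lens axis at z = 120, looking along -y); at its -y end a white light panel 150 mm wide, z = 52 to 188 mm, its face at y = -110. Nothing but the base plate lies between
- view_point (a point): the point on the lens axis midway between lens front and light panel: x = 0, y = 0, z = 120 mm in the camera station's frame (110 mm from each). The centre of the cassette belongs here
- spare_comb: white plastic comb 70 x 34 x 6 mm lying on the desk in front of the casting stand (bystander). Origin: near its middle, on the desk
- amber_vial: amber vial with white cap, 28 mm across, 64 mm high, standing (bystander). Origin: centre of its underside
- lab_timer: small white laboratory timer 60 x 66 x 19 mm (bystander). Origin: centre of its underside
- petri_dish: petri dish 60 mm across, 15 mm high (bystander). Origin: centre of its underside

How it is judged (in metres and radians):
On the way, in this order (a step that is already met when the one before it is completed fails the run):
1. the bail over the comb-less cassette is swung back past upright while the cassette still stands in its bay (((y of cassette in the frame of casting_stand above 0 m and value of joint bail_left above 1.75 rad) or (y of cassette in the frame of casting_stand below 0 m and value of joint bail_right above 1.75 rad)) and distance of cassette from where it was at the start of the episode below 0.012 m), for 0.2 s.
2. the cassette is drawn up out of its grooves, upright, above its bay (z of cassette in the frame of casting_stand between 0.075 and 0.16 m and x of cassette in the frame of casting_stand between -0.04 and 0.04 m and angle between cassette's own z axis and vertical below 0.26 rad and contact force between the fingers and cassette above 0.5 N), for 0.05 s.
At the end, for the whole second after the job is handed in: cassette held still in the air by the fingers alone: centre within 15 mm of the lens axis and 20 mm of midway, upright and square to it within 8 degrees, either face to the lens; comb cassette in its bay (8 mm), its bail shut; bystanders within 20 mm of their places (x of cassette_mid in the frame of camera_station between -0.015 and 0.015 m and y of cassette_mid in the frame of camera_station between -0.02 and 0.02 m and z of cassette_mid in the frame of camera_station between 0.105 and 0.135 m and angle between cassette's own z axis and vertical below 0.14 rad and angle between the x axis of cassette and the y axis of camera_station, either way round below 0.14 rad and contact force between the fingers and cassette above 1 N and contact force between cassette and camera_station below 0.2 N and linear speed of cassette below 0.02 m/s and angular speed of cassette below 0.15 rad/s and distance of cassette_comb from where it was at the start of the episode below 0.008 m and ((y of cassette_comb in the frame of casting_stand above 0 m and value of joint bail_left below 0.15 rad) or (y of cassette_comb in the frame of casting_stand below 0 m and value of joint bail_right below 0.15 rad)) and distance of each of spare_comb, amber_vial, lab_timer, petri_dish from where it was at the start of the episode below 0.02 m); the arm keeps its last pose, push and grip.
It fails at once if the camera or the light panel is touched by the gripper, the arm or the cassette (contact force between any of cassette, the fingers, the arm and camera_station above 2 N).
It fails at once if the bail of the cassette with the comb is lifted ((y of cassette_comb in the frame of casting_stand above 0 m and value of joint bail_left above 0.35 rad) or (y of cassette_comb in the frame of casting_stand below 0 m and value of joint bail_right above 0.35 rad)).
It fails at once if the cassette with the comb is shifted or pulled up (distance of cassette_comb from where it was at the start of the episode above 0.012 m).
It fails at once if a bystander is knocked or moved away (distance of any of spare_comb, amber_vial, lab_timer, petri_dish from where it was at the start of the episode above 0.03 m).
It also fails if it takes over 48 s, if anything falls off the work surface, if the arm or the gripper's body presses on something with over 40 N, if the wrist force passes 120 N, or if a joint passes its speed limit or range.

## Working session

There is one attempt and no reset: what is moved stays moved. The work goes in short steps, Python scripts to look and compute and a tool call to move; the robot and the scene stay as the last step left them, time stands still between calls to the robot, and variables do not carry over. Pictures are saved under pics/ and viewed, at most 10 in all, crops included, and the job is handed in when it is done.

Besides the shell and the picture viewer there is one more tool, called by a JSON object that holds its "api" and its "payload", one argument or row to a line. send_rows: Moves the arm, as the interface text tells. Its arguments: {"type":"object","properties":{"moves":{"type":"array"},"squeeze":{"type":"number"}},"required":["moves"]}

```bash
mkdir -p pics; python3 - <<'E'
from bench import *
import cv2,numpy as np
np.set_printoptions(precision=4,suppress=True)
s=sense();print(s['ee_pos'],s['tool_rot'],s['gripper_width'],grip_point_offset,s['time_s'])
for n in ("scene","top"):
    im=get_image(n);cv2.imwrite(f"pics/{n}0.png",im[:,:,::-1])
    c=camera_info(n);print(n,c['fx'],c['fy'],c['cx'],c['cy'],np.array(c['extrinsics']))
E
```

```text
[219.3697 557.8505 230.2324] [[-0.9306  0.366  -0.0008]
 [ 0.3661  0.9306 -0.0017]
 [ 0.0001 -0.0019 -1.    ]] 85.15948720214372 18.700000000000003 0.0
scene 496.07987190285945 496.07987190285945 316.70949716553315 241.6292128103845 [[   0.668    -0.4339    0.6046 -119.5253]
 [  -0.7441   -0.4029    0.5329 -607.0697]
 [   0.0124   -0.8058   -0.592   724.3758]
 [   0.        0.        0.        1.    ]]
top 467.2956907510467 467.2956907510467 317.94200845378 244.67423905467248 [[  -0.0158   -0.9963    0.0841  422.616 ]
 [  -0.9998    0.015    -0.009   -64.9478]
 [   0.0077   -0.0842   -0.9964 1014.7589]
 [   0.        0.        0.        1.    ]]
```

View pics/scene0.png

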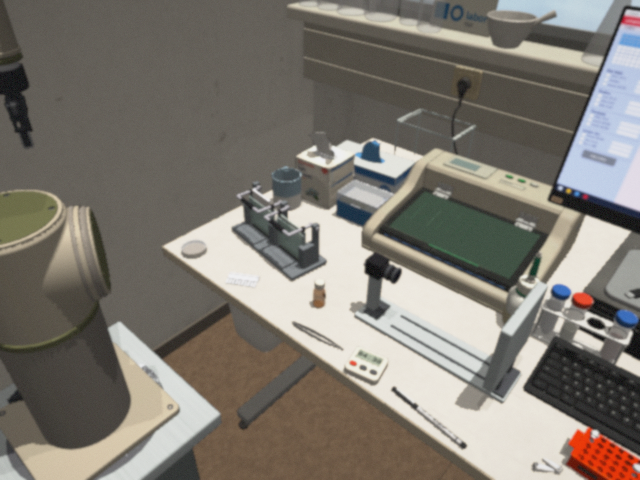

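View pics/top0.png

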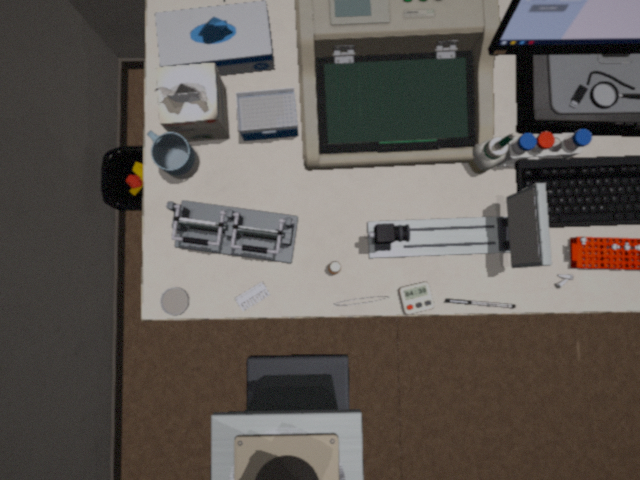

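The stand is at about (235,232) in the top view and (280,232) in the scene view. The station runs from (370,240) to (545,235) in the top view, with its camera at the left (+y) end. I'll enlarge both areas.

```bash
python3 - <<'E'
import cv2,numpy as np
t=cv2.imread('pics/top0.png');s=cv2.imread('pics/scene0.png')
a=cv2.resize(t[190:275,155:315],(800,425),interpolation=cv2.INTER_CUBIC) #x5
a=cv2.resize(t[195:270,160:310],(600,300),interpolation=cv2.INTER_CUBIC) #x4
b=cv2.resize(s[175:275,220:340],(480,400),interpolation=cv2.INTER_CUBIC)
a=cv2.resize(t[195:268,160:305],(580,292),interpolation=cv2.INTER_CUBIC)
c=np.zeros((600,800,3),np.uint8)
a=cv2.resize(t[195:270,160:310],(400,200),interpolation=cv2.INTER_CUBIC)
b=cv2.resize(s[180:280,225:335],(440,400),interpolation=cv2.INTER_CUBIC)
d=cv2.resize(t[175:275,360:560],(400,200),interpolation=cv2.INTER_CUBIC)
a=cv2.resize(t[195:270,160:310],(800,400),interpolation=cv2.INTER_CUBIC)
cv2.imwrite('pics/c1.png',a)
c=np.zeros((600,800,3),np.uint8)
c[:400,:440]=b
e=cv2.resize(t[175:275,360:560],(800,400),interpolation=cv2.INTER_CUBIC)
c=np.vstack([e[:, :800], np.zeros((0,800,3),np.uint8)])
o=np.zeros((600,800,3),np.uint8);o[:400,:440]=b;o[400:,:400]=d;cv2.imwrite('pics/c2.png',o)
E
```

```text
(no output)
```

View pics/c1.png

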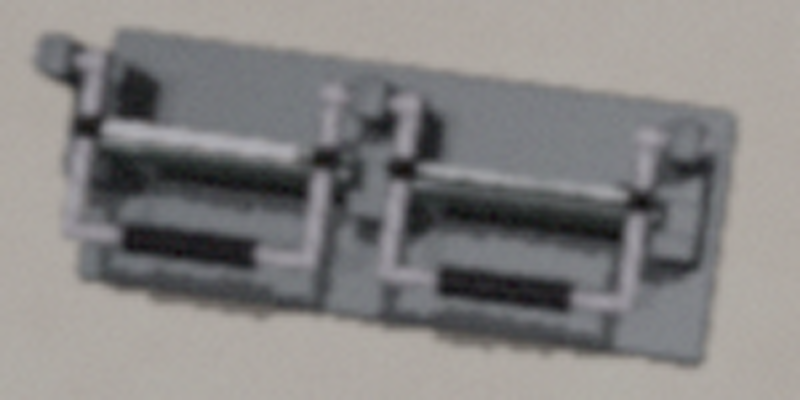

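View pics/c2.png

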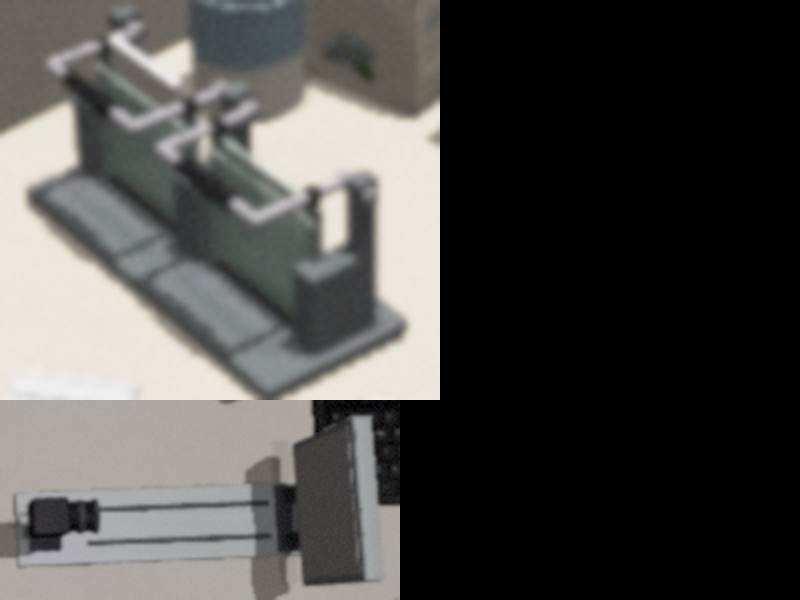

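The left bay's cassette has a bright white strip standing above the bail, which looks like the comb. So the comb-less cassette seems to be on the right, with its sleeve at top pixel (254.7,249.2). Next I'll measure positions.

```bash
cat > h.py <<'E'
import cv2,numpy as np
from bench import *
np.set_printoptions(precision=2,suppress=True)
def ray(n,uv,ci=None):
    c=ci or camera_info(n);E=np.array(c['extrinsics'])
    d=E[:3,:3]@np.array([(uv[0]-c['cx'])/c['fx'],(uv[1]-c['cy'])/c['fy'],1]);return E[:3,3],d
def onz(n,uv,z,ci=None):
    o,d=ray(n,uv,ci);return o+d*(z-o[2])/d[2]
def proj(n,p,ci=None):
    c=ci or camera_info(n);E=np.array(c['extrinsics']);q=E[:3,:3].T@(np.array(p)-E[:3,3]);return np.array([c['fx']*q[0]/q[2]+c['cx'],c['fy']*q[1]/q[2]+c['cy']])
E
python3 - <<'E'
from h import *
t=cv2.imread('pics/top0.png');g=t.max(2)
for thr in (45,60):
    n,l,st,ce=cv2.connectedComponentsWithStats((g[195:270,160:310]<thr).astype(np.uint8))
    for i in range(1,n):
        if st[i,4]>12:print(thr,st[i],ce[i]+[160,195],onz('top',ce[i]+[160,195],109))
# stand base outline, station base corners from crops
f=lambda x,y:(160+x/5.333,195+y/5.333)
for nm,p in dict(FL=f(80,280),BL=f(118,28),BR=f(735,110),FR=f(700,362)).items():print(nm,[onz('top',p,z) for z in (0,12)])
k=lambda x,y:(360+x/2,175+(y-400)/2)
for nm,p in dict(BL=k(15,494),FL=k(18,566),BR=k(272,485),FR=k(272,556)).items():print('st',nm,onz('top',p,10))
for nm,p in dict(lens=k(98,516)).items():print(nm,onz('top',p,120))
for nm,p in dict(a=k(353,416),b=k(372,416),c=k(366,582),d=k(380,580),e=k(296,442),f=k(303,583)).items():print(nm,onz('top',p,188),onz('top',p,52))
E
```

```text
45 [23 14  6  8 39] [185.31 212.62] [565.74 184.77 109.  ]
45 [79 22  3  7 17] [240.12 220.53] [548.6   77.94 109.  ]
45 [20 29  8  7 40] [183.05 227.53] [536.5  188.92 109.  ]
45 [30 31 27  6 82] [203.06 228.46] [534.08 150.03 109.  ]
45 [77 37  4  6 17] [238.18 235.  ] [520.27  81.76 109.  ]
45 [ 83  37  33   8 106] [259.16 235.99] [517.72  40.98 109.  ]
45 [24 43 23  7 96] [195.18 240.72] [510.34 165.2  109.  ]
45 [83 51 23  7 91] [254.04 248.81] [492.84  51.03 109.  ]
60 [22 13  8  9 55] [185.11 212.56] [565.85 185.16 109.  ]
60 [69 21  5  4 13] [231.15 217.92] [553.98  95.4  109.  ]
60 [73 21 10 13 44] [238.43 222.43] [544.91  81.23 109.  ]
60 [14 22  5  4 14] [176.07 218.14] [555.12 202.65 109.  ]
60 [ 18  28  39  10 208] [195.37 227.67] [535.86 164.98 109.  ]
60 [58 28  6  4 15] [220.87 224.33] [541.68 115.43 109.  ]
60 [63 31  4  8 15] [224.33 229.73] [530.98 108.67 109.  ]
60 [126  30   7   3  15] [289.53 226.27] [535.9  -18.31 109.  ]
60 [ 76  36  41  10 194] [254.85 235.44] [518.92  49.37 109.  ]
60 [ 23  42  24   8 119] [194.59 240.61] [510.57 166.34 109.  ]
60 [ 83  51  24   7 111] [254.34 248.79] [492.87  50.46 109.  ]
FL [array([506.75, 236.55,   0.  ]), array([505.75, 232.99,  12.  ])]
BL [array([610.44, 222.  ,   0.  ]), array([608.21, 218.61,  12.  ])]
BR [array([572.73, -31.09,   0.  ]), array([570.96, -31.49,  12.  ])]
FR [array([469.44, -15.59,   0.  ]), array([468.89, -16.17,  12.  ])]
st BL [ 555.1  -182.29   10.  ]
st FL [ 476.91 -183.6    10.  ]
st BR [ 560.84 -462.23   10.  ]
st FR [ 483.52 -458.52   10.  ]
lens [ 518.04 -249.02  120.  ]
a [ 597.95 -468.06  188.  ] [ 626.8  -534.37   52.  ]
b [ 597.71 -485.24  188.  ] [ 626.51 -554.38   52.  ]
c [ 448.34 -471.37  188.  ] [ 452.57 -538.23   52.  ]
d [ 449.92 -483.95  188.  ] [ 454.41 -552.88   52.  ]
e [ 574.98 -415.35  188.  ] [ 600.05 -472.99   52.  ]
f [ 448.32 -415.23  188.  ] [ 452.55 -472.85   52.  ]
```

{"api": "send_rows", "payload": {
  "moves": [
    {"fingers":1,"linear":[-0.275,-0.232,0],"twist":0},
    {"fingers":1,"linear":[-0.275,-0.232,0],"twist":0},
    {"fingers":1,"linear":[-0.275,-0.232,0],"twist":0},
    {"fingers":1,"linear":[-0.275,-0.232,0],"twist":0},
    {"fingers":1,"linear":[-0.275,-0.232,0],"twist":0},
    {"fingers":1,"linear":[-0.275,-0.232,0],"twist":0},
    {"fingers":1,"linear":[-0.275,-0.232,0],"twist":0},
    {"fingers":1,"linear":[-0.275,-0.232,0],"twist":0},
    {"fingers":1,"linear":[-0.275,-0.232,0],"twist":0},
    {"fingers":1,"linear":[-0.275,-0.232,0],"twist":0}
  ]
}}

```text
time_s: 0.93
ee_pos: [390.8, 240.1, 231.0]
tool_rot: [[-0.931, 0.366, -0.0], [0.366, 0.931, -0.0], [0.0, -0.0, -1.0]]
wrist_force: [0.4, -0.4, 0.6]
gripper_width: 85.3
grip_force: 0.0
```

{"api": "send_rows", "payload": {
  "moves": [
    {"fingers":1,"linear":[-0.275,-0.232,0],"twist":0},
    {"fingers":1,"linear":[-0.275,-0.232,0],"twist":0},
    {"fingers":1,"linear":[-0.275,-0.232,0],"twist":0},
    {"fingers":1,"linear":[-0.275,-0.232,0],"twist":0},
    {"fingers":1,"linear":[-0.275,-0.232,0],"twist":0},
    {"fingers":1,"linear":[-0.275,-0.232,0],"twist":0},
    {"fingers":0.4,"linear":[0,0,0],"twist":0.036},
    {"fingers":0.4,"linear":[0,0,0],"twist":0.036},
    {"fingers":0.4,"linear":[0,0,0],"twist":0.036},
    {"fingers":0.4,"linear":[0,0,0],"twist":0.036}
  ]
}}

```text
time_s: 1.77
ee_pos: [493.0, 51.4, 230.7]
tool_rot: [[-0.672, 0.74, -0.001], [0.74, 0.672, 0.0], [0.001, -0.001, -1.0]]
wrist_force: [-0.1, -0.0, -0.0]
gripper_width: 39.0
grip_force: 0.0
```

{"api": "send_rows", "payload": {
  "moves": [
    {"fingers":0.4,"linear":[0,0,0],"twist":0.036},
    {"fingers":0.4,"linear":[0,0,0],"twist":0.036},
    {"fingers":0.4,"linear":[0,0,0],"twist":0.036},
    {"fingers":0.4,"linear":[0,0,0],"twist":0.036},
    {"fingers":0.4,"linear":[0,0,0],"twist":0.036},
    {"fingers":0.4,"linear":[0,0,0],"twist":0.036},
    {"fingers":0.4,"linear":[0,0,0],"twist":0.036},
    {"fingers":0.4,"linear":[0,0,0],"twist":0.032},
    {"fingers":0.4,"linear":[0,0,0],"twist":0},
    {"fingers":0.4,"linear":[0,0,0],"twist":0}
  ]
}}

```text
time_s: 2.6
ee_pos: [493.0, 51.9, 230.9]
tool_rot: [[0.145, 0.989, -0.001], [0.989, -0.145, 0.0], [-0.0, -0.001, -1.0]]
wrist_force: [-0.1, -0.6, 0.0]
gripper_width: 34.5
grip_force: 0.0
```

```bash
python3 - <<'E'
from h import *
s=sense();print(s['ee_pos'],s['tool_rot'],s['gripper_width'],s['time_s'],s['q'])
c=camera_info('wrist');im=get_image('wrist');cv2.imwrite('pics/w1.png',im[:,:,::-1]);print(c)
for n,p in dict(Rs=(492.9,50.7,109),Ls=(510.4,166,109),cass=(530.5,45.3,101)).items():print(n,proj('wrist',p,c))
import json;c['extrinsics']=np.array(c['extrinsics']).tolist();json.dump({k:c[k] for k in('fx','fy','cx','cy','extrinsics')},open('w1.json','w'))
E
```

```text
[492.97  51.86 230.94] [[ 0.14  0.99 -0.  ]
 [ 0.99 -0.14  0.  ]
 [-0.   -0.   -1.  ]] 34.45939546309157 2.6 [  0.08  -8.83 101.48   0.    87.39   8.4 ]
{'fx': 359.4846186467096, 'fy': 359.4846186467096, 'cx': 322.8330624047122, 'cy': 246.589270416154, 'extrinsics': array([[  0.99,  -0.14,  -0.04, 504.97],
       [ -0.15,  -0.94,  -0.3 , 129.6 ],
       [ -0.  ,   0.31,  -0.95, 372.01],
       [  0.  ,   0.  ,   0.  ,   1.  ]])}
Rs [322.3  240.36]
Ls [323.08  72.5 ]
cass [370.68 237.27]
```

View pics/w1.png

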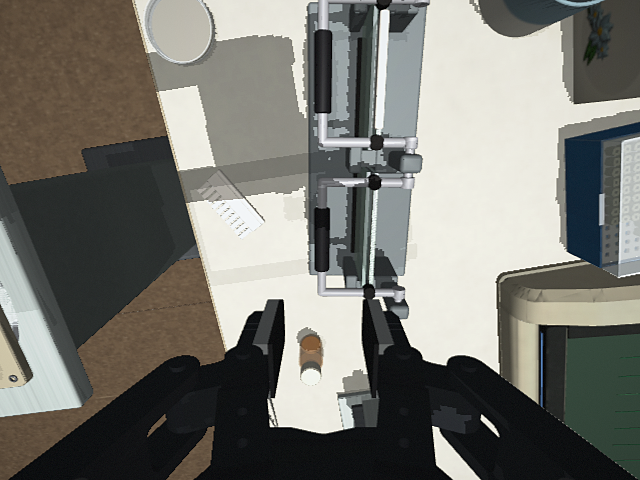

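The wrist view agrees with the estimates. The right sleeve is at (321,240) against a predicted (322,240), and the left sleeve is at (323,72). The left bay has the wide white comb. The right bay shows only the thin band, at x≈370, so the right bay is the target. I'll narrow the fingers, lower them over the sleeve and close lightly.

{"api": "send_rows", "payload": {
  "moves": [
    {"fingers":0.3,"linear":[-0.012,0,0.2],"twist":0},
    {"fingers":0.3,"linear":[0,0,0.3],"twist":0},
    {"fingers":0.3,"linear":[0,0,0.3],"twist":0},
    {"fingers":0.3,"linear":[0,0,0.3],"twist":0},
    {"fingers":0.3,"linear":[0,0,0.29],"twist":0},
    {"fingers":0.3,"linear":[0,0,0],"twist":0}
  ]
}}

```text
time_s: 3.15
ee_pos: [488.2, 50.7, 85.8]
tool_rot: [[0.145, 0.989, -0.01], [0.989, -0.145, -0.0], [-0.002, -0.01, -1.0]]
wrist_force: [-1.4, 0.6, -1.4]
gripper_width: 25.6
grip_force: 0.0
```

{"api": "send_rows", "payload": {
  "squeeze": 20,
  "moves": [
    {"fingers":0.05,"linear":[0,0,0],"twist":0},
    {"fingers":0.05,"linear":[0,0,0],"twist":0},
    {"fingers":0.05,"linear":[0,0,0],"twist":0},
    {"fingers":0.05,"linear":[0,0,0],"twist":0},
    {"fingers":0.05,"linear":[0,0,0],"twist":0},
    {"fingers":0.05,"linear":[0,0,0],"twist":0}
  ]
}}

```text
time_s: 3.65
ee_pos: [491.8, 50.7, 93.6]
tool_rot: [[0.147, 0.989, -0.003], [0.989, -0.147, -0.0], [-0.0, -0.003, -1.0]]
wrist_force: [-9.9, 0.0, -2.6]
gripper_width: 11.1
grip_force: 19.9
```

{"api": "send_rows", "payload": {
  "moves": [
    {"fingers":0.05,"linear":[0,0.019,-0.153],"twist":0},
    {"fingers":0.05,"linear":[0,0.057,-0.144],"twist":0},
    {"fingers":0.05,"linear":[0,0.091,-0.126],"twist":0},
    {"fingers":0.05,"linear":[0,0.119,-0.099],"twist":0},
    {"fingers":0.05,"linear":[0,0.139,-0.067],"twist":0}
  ]
}}

```text
time_s: 4.07
ee_pos: [536.2, 44.3, 156.1]
tool_rot: [[0.147, 0.989, 0.003], [0.989, -0.147, -0.0], [0.0, 0.003, -1.0]]
wrist_force: [-0.9, -0.6, -3.5]
gripper_width: 11.1
grip_force: 19.5
```

{"api": "send_rows", "payload": {
  "moves": [
    {"fingers":0.05,"linear":[0,0.152,-0.029],"twist":0},
    {"fingers":0.05,"linear":[0,0.154,0.008],"twist":0},
    {"fingers":0.05,"linear":[0,0.148,0.046],"twist":0},
    {"fingers":0.05,"linear":[0,0,0],"twist":0},
    {"fingers":0.05,"linear":[0,0,0],"twist":0},
    {"fingers":0.05,"linear":[0,0,0],"twist":0},
    {"fingers":0.05,"linear":[0,0,0],"twist":0}
  ]
}}

```text
time_s: 4.65
ee_pos: [583.2, 37.3, 153.4]
tool_rot: [[0.147, 0.989, 0.008], [0.989, -0.147, -0.001], [0.001, 0.008, -1.0]]
wrist_force: [4.6, -1.7, 5.4]
gripper_width: 11.1
grip_force: 20.1
```

{"api": "send_rows", "payload": {
  "moves": [
    {"fingers":0.35,"linear":[0,0,0],"twist":0},
    {"fingers":0.35,"linear":[0,0,0],"twist":0},
    {"fingers":0.35,"linear":[0,0,0],"twist":0},
    {"fingers":0.35,"linear":[0,0,0],"twist":0},
    {"fingers":0.35,"linear":[0,0,-0.2],"twist":0},
    {"fingers":0.35,"linear":[0,0,-0.3],"twist":0},
    {"fingers":0.35,"linear":[0,0,-0.3],"twist":0},
    {"fingers":0.35,"linear":[0,-0.2,0],"twist":0},
    {"fingers":0.35,"linear":[0,-0.3,0],"twist":0},
    {"fingers":0.35,"linear":[0,0,0],"twist":0}
  ]
}}

```text
time_s: 5.48
ee_pos: [526.1, 45.9, 227.6]
tool_rot: [[0.147, 0.989, -0.005], [0.989, -0.147, 0.0], [-0.0, -0.005, -1.0]]
wrist_force: [-1.4, 0.0, -0.3]
gripper_width: 29.9
grip_force: 0.0
```

```bash
python3 - <<'E'
from h import *
s=sense();print(s['ee_pos'],s['tool_rot'],s['gripper_width'],s['time_s'])
c=camera_info('wrist');im=get_image('wrist');cv2.imwrite('pics/w2.png',im[:,:,::-1])
ex=np.array([.989,-.149]);ey=np.array([.149,.989]);O=np.array([539.2,102.7])
for n,p in dict(cassC=(0,-58,101),top1=(4,-58+30,101),top2=(4,-58-30,101),bail26=(77,-58,141),Lsl=(-38,58,109)).items():
    print(n,proj('wrist',[*(O+ex*p[0]+ey*p[1]),p[2]],c))
import json;c['extrinsics']=np.array(c['extrinsics']).tolist();json.dump({k:c[k] for k in('fx','fy','cx','cy','extrinsics')},open('w2.json','w'))
E
```

```text
[526.09  45.86 227.56] [[ 0.15  0.99 -0.  ]
 [ 0.99 -0.15  0.  ]
 [-0.   -0.   -1.  ]] 29.91800050676106 5.4833
cassC [328.63 237.02]
top1 [334.22 198.63]
top2 [333.38 272.99]
bail26 [444.44 254.18]
Lsl [271.93  70.46]
```

View pics/w2.png

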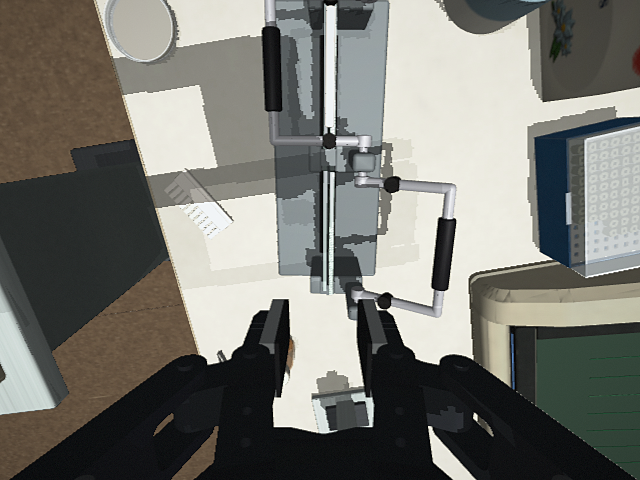

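The bail lies back at (444,254), matching 2.6 rad. The cassette's top edge runs from (330,170) to (328,294), so its centre is within about 3 mm of the estimate. Next I'll move over it, go down and grip below the short plate's lip.

{"api": "send_rows", "payload": {
  "moves": [
    {"fingers":0.35,"linear":[0.015,0.044,0],"twist":0},
    {"fingers":0.35,"linear":[0,0,0.2],"twist":0},
    {"fingers":0.35,"linear":[0,0,0.35],"twist":0},
    {"fingers":0.35,"linear":[0,0,0.35],"twist":0},
    {"fingers":0.35,"linear":[0,0,0.3],"twist":0},
    {"fingers":0.35,"linear":[0,0,0.25],"twist":0},
    {"fingers":0.35,"linear":[0,0,0.14],"twist":0},
    {"fingers":0.35,"linear":[0,0,0],"twist":0},
    {"fingers":0.35,"linear":[0,0,0],"twist":0}
  ]
}}

```text
time_s: 6.28
ee_pos: [535.1, 45.8, 68.9]
tool_rot: [[0.148, 0.989, -0.002], [0.989, -0.148, 0.0], [-0.0, -0.002, -1.0]]
wrist_force: [0.2, 0.3, -0.3]
gripper_width: 30.0
grip_force: 0.0
```

```bash
python3 - <<'E'
from h import *
s=sense();print(s['ee_pos'],s['wrist_force'],s['gripper_width'],s['time_s'])
im=get_image('wrist');cv2.imwrite('pics/w3.png',im[:,:,::-1])
E
```

```text
[535.09  45.81  68.9 ] [ 0.22  0.3  -0.31] 30.02308152902404 6.2833
```

View pics/w3.png

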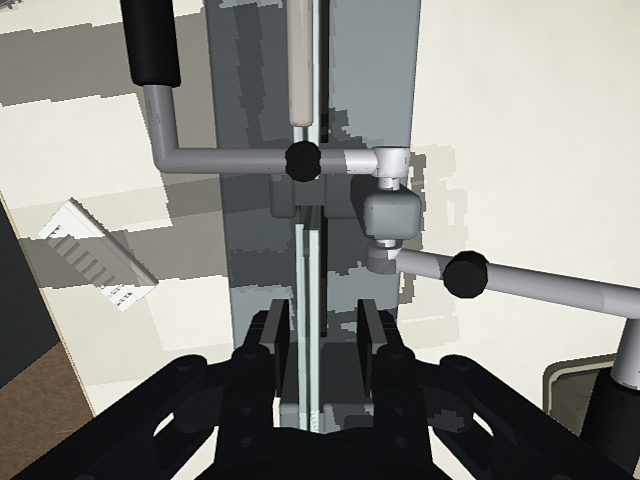

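The glass is at x≈309 between the fingers, whose mid is 322. That puts the tool about 4.5 mm too far back, and the measured pose says the same. I'll shift it and close.

{"api": "send_rows", "payload": {
  "squeeze": 45,
  "moves": [
    {"fingers":0.35,"linear":[0.003,-0.045,0],"twist":0},
    {"fingers":0.35,"linear":[0,0,0],"twist":0},
    {"fingers":0,"linear":[0,0,0],"twist":0},
    {"fingers":0,"linear":[0,0,0],"twist":0},
    {"fingers":0,"linear":[0,0,0],"twist":0},
    {"fingers":0,"linear":[0,0,0],"twist":0},
    {"fingers":0,"linear":[0,0,0],"twist":0},
    {"fingers":0,"linear":[0,0,0],"twist":0}
  ]
}}

```text
time_s: 7.0
ee_pos: [531.0, 47.0, 70.9]
tool_rot: [[0.148, 0.989, 0.001], [0.989, -0.148, 0.0], [0.0, 0.001, -1.0]]
wrist_force: [-2.5, 0.1, 5.4]
gripper_width: 7.1
grip_force: 44.1
```

{"api": "send_rows", "payload": {
  "moves": [
    {"fingers":0,"linear":[0,0,-0.1],"twist":0},
    {"fingers":0,"linear":[0,0,-0.15],"twist":0},
    {"fingers":0,"linear":[0,0,-0.15],"twist":0},
    {"fingers":0,"linear":[0,0,-0.15],"twist":0},
    {"fingers":0,"linear":[0,0,-0.15],"twist":0},
    {"fingers":0,"linear":[0,0,-0.15],"twist":0},
    {"fingers":0,"linear":[0,0,-0.05],"twist":0},
    {"fingers":0,"linear":[0,0,0],"twist":0},
    {"fingers":0,"linear":[0,0,0],"twist":0},
    {"fingers":0,"linear":[0,0,0],"twist":0}
  ]
}}

```text
time_s: 7.83
ee_pos: [530.0, 46.8, 158.6]
tool_rot: [[0.148, 0.989, -0.002], [0.989, -0.148, -0.0], [-0.0, -0.002, -1.0]]
wrist_force: [0.0, 0.2, -1.0]
gripper_width: 7.0
grip_force: 44.7
```

{"api": "send_rows", "payload": {
  "moves": [
    {"fingers":0,"linear":[0,0,-0.2],"twist":0},
    {"fingers":0,"linear":[0,0,-0.25],"twist":0},
    {"fingers":0,"linear":[0,0,-0.25],"twist":0},
    {"fingers":0,"linear":[0,0,-0.25],"twist":0},
    {"fingers":0,"linear":[0,0,-0.1],"twist":0},
    {"fingers":0,"linear":[0,0,0],"twist":0},
    {"fingers":0,"linear":[0,0,0],"twist":0}
  ]
}}

```text
time_s: 8.42
ee_pos: [530.5, 46.8, 263.5]
tool_rot: [[0.148, 0.989, -0.001], [0.989, -0.148, -0.0], [-0.0, -0.001, -1.0]]
wrist_force: [-0.1, -0.7, -1.7]
gripper_width: 7.0
grip_force: 44.7
```

```bash
python3 - <<'E'
from h import *
s=sense();print(s['ee_pos'],s['tool_rot'],s['wrist_force'],s['gripper_width'],s['grip_force'],s['time_s'])
a=get_image('scene')[80:290,180:560];b=get_image('top')[150:300,150:570]
cv2.imwrite('pics/t4.png',get_image('top')[:,:,::-1])
o=np.vstack([cv2.resize(a,(560,310),interpolation=3),cv2.resize(b,(560,200),interpolation=3)])
cv2.imwrite('pics/v4.png',o[:,:,::-1])
E
```

```text
[530.51  46.85 263.51] [[ 0.15  0.99 -0.  ]
 [ 0.99 -0.15 -0.  ]
 [-0.   -0.   -1.  ]] [-0.09 -0.67 -1.67] 6.956047097536423 44.71265494823456 8.4167
```

View pics/v4.png

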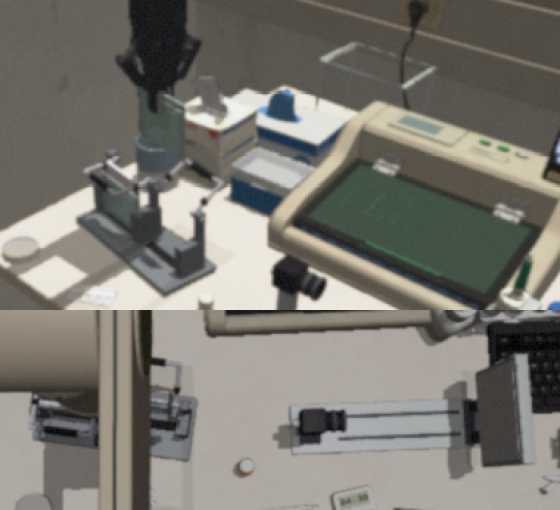

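The cassette is held clear at about 210 mm, the bay below is empty and the other bail is shut. Next I'll check the station origin by projecting its known features into both views.

```bash
python3 - <<'E'
from h import *
a=np.radians(1.2);ex=np.array([np.cos(a),np.sin(a)]);ey=np.array([-np.sin(a),np.cos(a)]);O=np.array([520.5,-360])
pts=[(x,y,10) for x in(-40,40) for y in(-160,160)]+[(x,-110,z) for x in(-75,75) for z in(52,188)]+[(0,110,120)]
out=[]
for n,f,(r0,r1,c0,c1),k in(('top','t4',(170,275,355,560),3.9),('scene','scene0',(240,400,340,560),1.8)):
    im=cv2.imread(f'pics/{f}.png')[r0:r1,c0:c1];im=cv2.resize(im,None,fx=k,fy=k,interpolation=3)
    for p in pts:
        u=proj(n,[*(O+ex*p[0]+ey*p[1]),p[2]]);print(n,p,u)
        cv2.drawMarker(im,tuple(int(v) for v in (u-[c0,r0]+.5)*k),(0,0,255),0,9,1)
    out.append(im)
w=max(o.shape[1] for o in out);out=[cv2.copyMakeBorder(o,0,0,0,w-o.shape[1],0) for o in out]
v=np.vstack(out);cv2.imwrite('pics/v5.png',v[:600,:800]);print(v.shape)
E
```

```text
top (-40, -160, 10) [524.69 252.41]
top (-40, 160, 10) [377.01 257.76]
top (40, -160, 10) [521.98 215.75]
top (40, 160, 10) [375.26 220.95]
top (-75, -110, 52) [510.99 268.8 ]
top (-75, -110, 188) [543.11 266.29]
top (75, -110, 52) [505.87 197.1 ]
top (75, -110, 188) [536.7  183.09]
top (0, 110, 120) [409.52 232.91]
scene (-40, -160, 10) [513.09 407.7 ]
scene (-40, 160, 10) [360.11 317.56]
scene (40, -160, 10) [531.45 378.56]
scene (40, 160, 10) [382.74 297.27]
scene (-75, -110, 52) [481.29 388.66]
scene (-75, -110, 188) [500.52 330.62]
scene (75, -110, 52) [518.1  337.33]
scene (75, -110, 188) [538.77 280.78]
scene (0, 110, 120) [397.92 276.93]
(698, 800, 3)
```

View pics/v5.png

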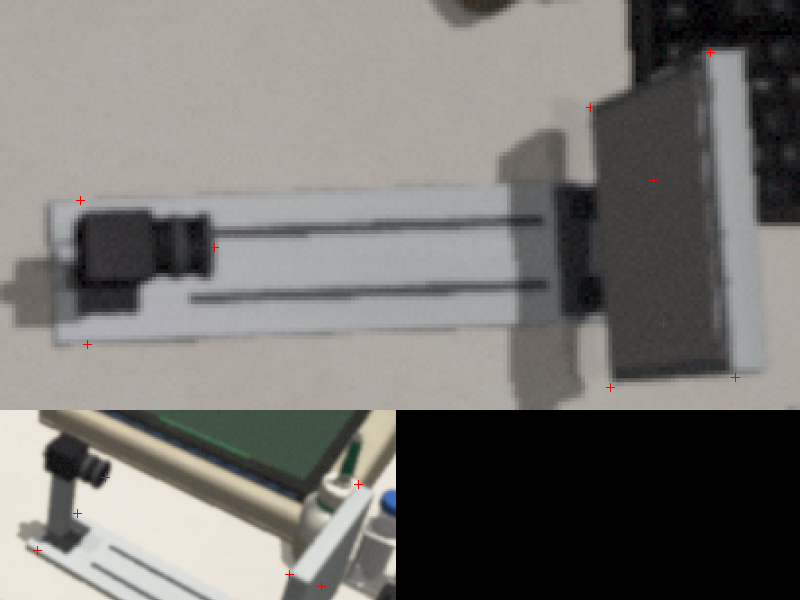

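The lens-front and panel-face marks fall on the real features in both views, so the view point is about (520.5, -360, 120). The base plate is just a little off-centre. Next I'll turn the tool, then travel.

{"api": "send_rows", "payload": {
  "moves": [
    {"fingers":0,"linear":[0,0,0],"twist":0.037},
    {"fingers":0,"linear":[0,0,0],"twist":0.037},
    {"fingers":0,"linear":[0,0,0],"twist":0.037},
    {"fingers":0,"linear":[0,0,0],"twist":0.037},
    {"fingers":0,"linear":[0,0,0],"twist":0.037},
    {"fingers":0,"linear":[0,0,0],"twist":0.037},
    {"fingers":0,"linear":[0,0,0],"twist":0.037},
    {"fingers":0,"linear":[0,0,0],"twist":0.037},
    {"fingers":0,"linear":[0,0,0],"twist":0.037},
    {"fingers":0,"linear":[0,0,0],"twist":0.037}
  ]
}}

```text
time_s: 9.4
ee_pos: [529.8, 46.8, 262.7]
tool_rot: [[0.968, 0.251, -0.003], [0.251, -0.968, 0.0], [-0.003, -0.001, -1.0]]
wrist_force: [-0.1, -0.3, -1.8]
gripper_width: 7.2
grip_force: 44.6
```

{"api": "send_rows", "payload": {
  "moves": [
    {"fingers":0,"linear":[0,0,0],"twist":0.037},
    {"fingers":0,"linear":[0,0,0],"twist":0.037},
    {"fingers":0,"linear":[0,0,0],"twist":0.002},
    {"fingers":0,"linear":[0,0,0],"twist":0},
    {"fingers":0,"linear":[0,0,0],"twist":0},
    {"fingers":0,"linear":[0,0,0],"twist":0}
  ]
}}

```text
time_s: 9.9
ee_pos: [530.5, 46.9, 264.1]
tool_rot: [[1.0, 0.024, -0.001], [0.024, -1.0, -0.0], [-0.001, -0.0, -1.0]]
wrist_force: [1.0, 0.1, -1.0]
gripper_width: 7.1
grip_force: 44.6
```

{"api": "send_rows", "payload": {
  "moves": [
    {"fingers":0,"linear":[0,0.2,0],"twist":0},
    {"fingers":0,"linear":[0,0.3,0],"twist":0},
    {"fingers":0,"linear":[0,0.35,0],"twist":0},
    {"fingers":0,"linear":[0,0.35,0],"twist":0},
    {"fingers":0,"linear":[0,0.35,0],"twist":0},
    {"fingers":0,"linear":[0,0.35,0],"twist":0},
    {"fingers":0,"linear":[0,0.35,0],"twist":0},
    {"fingers":0,"linear":[0,0.35,0],"twist":0},
    {"fingers":0,"linear":[0,0.35,0],"twist":0},
    {"fingers":0,"linear":[0,0.35,0],"twist":0}
  ]
}}

```text
time_s: 10.73
ee_pos: [537.3, -284.9, 264.6]
tool_rot: [[1.0, 0.023, 0.0], [0.023, -1.0, -0.0], [0.0, 0.0, -1.0]]
wrist_force: [1.2, 0.6, -0.5]
gripper_width: 7.1
grip_force: 44.7
```

{"api": "send_rows", "payload": {
  "moves": [
    {"fingers":0,"linear":[-0.1,0.3,0],"twist":0},
    {"fingers":0,"linear":[-0.08,0.2,0],"twist":0},
    {"fingers":0,"linear":[0,0,0],"twist":0},
    {"fingers":0,"linear":[0,0,0],"twist":0},
    {"fingers":0,"linear":[0,0,0],"twist":0},
    {"fingers":0,"linear":[0,0,0],"twist":0}
  ]
}}

```text
time_s: 11.23
ee_pos: [521.1, -332.4, 264.7]
tool_rot: [[1.0, 0.023, 0.0], [0.023, -1.0, 0.0], [0.0, -0.0, -1.0]]
wrist_force: [0.1, 0.1, -1.2]
gripper_width: 6.9
grip_force: 44.5
```

{"api": "send_rows", "payload": {
  "moves": [
    {"fingers":0,"linear":[-0.01,0.15,0],"twist":0},
    {"fingers":0,"linear":[0,0.126,0],"twist":0},
    {"fingers":0,"linear":[0,0,0],"twist":0},
    {"fingers":0,"linear":[0,0,0.2],"twist":0},
    {"fingers":0,"linear":[0,0,0.25],"twist":0},
    {"fingers":0,"linear":[0,0,0.25],"twist":0},
    {"fingers":0,"linear":[0,0,0.25],"twist":0},
    {"fingers":0,"linear":[0,0,0.2],"twist":0},
    {"fingers":0,"linear":[0,0,0.12],"twist":0},
    {"fingers":0,"linear":[0,0,0.06],"twist":0}
  ]
}}

```text
time_s: 12.07
ee_pos: [519.3, -360.3, 129.1]
tool_rot: [[1.0, 0.021, -0.003], [0.021, -1.0, 0.002], [-0.003, -0.002, -1.0]]
wrist_force: [-0.0, 0.0, -0.3]
gripper_width: 6.6
grip_force: 44.6
```

{"api": "send_rows", "payload": {
  "moves": [
    {"fingers":0,"linear":[0,0,0],"twist":0},
    {"fingers":0,"linear":[0,0,0],"twist":0},
    {"fingers":0,"linear":[0,0,0],"twist":0},
    {"fingers":0,"linear":[0,0,0],"twist":0},
    {"fingers":0,"linear":[0,0,0],"twist":0},
    {"fingers":0,"linear":[0,0,0],"twist":0}
  ]
}}

```text
time_s: 12.57
ee_pos: [520.7, -361.4, 132.7]
tool_rot: [[1.0, 0.021, 0.001], [0.021, -1.0, -0.001], [0.001, 0.001, -1.0]]
wrist_force: [-0.1, -0.3, -1.7]
gripper_width: 7.2
grip_force: 44.6
```

```bash
python3 - <<'E'
from h import *
s=sense();print(s['ee_pos'],s['gripper_width'],s['grip_force'],s['time_s'])
a=np.radians(1.2);ex=np.array([np.cos(a),np.sin(a)]);ey=np.array([-np.sin(a),np.cos(a)]);O=np.array([520.5,-360])
im=get_image('scene')[:,:,::-1];k=3;r0,c0=200,340
v=cv2.resize(im[r0:r0+200,c0:c0+220],None,fx=k,fy=k,interpolation=3)
for x,z in((-50,78),(50,78),(50,162),(-50,162),(0,120)):
    u=proj('scene',[*(O+ex*x),z]);cv2.drawMarker(v,tuple(int(q) for q in (u-[c0,r0]+.5)*k),(0,0,255),0,9,1)
top=get_image('top')[150:300,150:350,::-1]
o=np.zeros((600,800,3),np.uint8);o[:,:660]=v[:600];o[:150,600:800]=top;cv2.imwrite('pics/v6.png',o)
E
```

```text
[ 520.66 -361.4   132.7 ] 7.168590850903411 44.602795243263245 12.5667
```

View pics/v6.png

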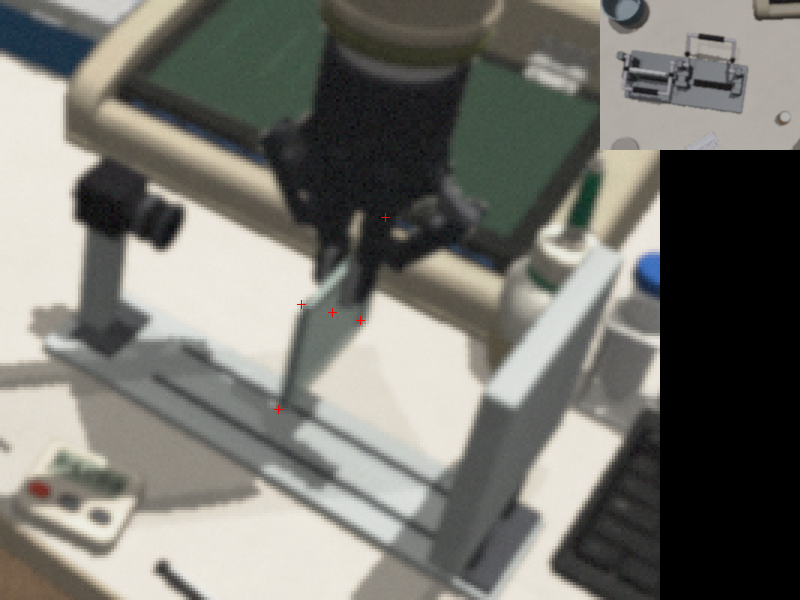

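The cassette's visible corners, (302,304), (279,408) and (361,320), sit on the predicted marks. It is upright, square and centred. The comb cassette and its bail look unchanged, so I'm handing in.

```bash
python3 -c "
from bench import *
print(finish_job())"
```

```text
the job is handed in; nothing more can be done
None
```

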